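# Close up the tray stack on the bench lift and set the lift to float

### The job

Put the blue component tray squarely on the black one that stands on the raised bench lift, then the white lid on the blue tray, each turned so that its cut corner lies over the cut corner below and its skirt drops fully over the raised block, set down gently rather than dropped. Then push the lift's red-handled lever away through its stiff ridge until it snaps into the float notch at the orange end of the rails, so that the platform sinks to its stop with the stack standing on it. Do not put the lever into float before the stack is complete, keep the stack in the middle of the platform, and do not shift the other things on the desk.

Things in the scene. Friction and masses are not known exactly. Their poses are not given: they have to be found in the camera images.
- base_center (a point): black component tray, loose on the lift's platform (0.14 kg): 96 mm (its x) x 60 mm, the +x,+y corner cut off by a 16 mm 45-degree chamfer, 26 mm high; point: centre, 13 mm above its underside, z up. Underside up: hollow skirt 10 mm deep, full deck from 10 to 18 mm, raised block (84 x 48 mm, outline 6 mm in all round) to 26 mm. A seated tray's skirt rests on the deck, 18 mm higher, same yaw
- tray_center (a point): blue component tray on the desk (about 0.12 kg), same make and sizes as the black one: 96 mm (its x) x 60 mm, the +x,+y corner cut off by a 16 mm 45-degree chamfer, 26 mm high. Grip it across the 60 mm width, on the sides 0 to 18 mm above its underside. Point: centre, 13 mm above its underside; seated, it is 18 mm above base_center. Its skirt cavity (88 x 52 mm) has 2 mm play on every side over the block below
- lid_center (a point): white lid on the desk (about 0.09 kg): 96 mm (its x) x 60 mm, the +x,+y corner cut off by a 16 mm 45-degree chamfer, 18 mm high, flat top, same hollow skirt and cavity as the trays; grip it across the 60 mm width. Point: centre, 9 mm above its underside; seated on the blue tray, it is 14 mm above tray_center
- base_key (a point): middle of the black tray's cut corner: 40 mm along x, 22 mm along y from the tray's centre, 14 mm above its underside
- tray_key (a point): middle of the blue tray's cut corner: 40 mm along x, 22 mm along y from the tray's centre, 14 mm above its underside
- lid_key (a point): middle of the lid's cut corner: 40 mm along x, 22 mm along y from the lid's centre, 14 mm above its underside
- platform_top (a point): centre of the top of the lift's platform (140 x 92 mm, metal with a light grey mat), 112 mm above the desk while raised; its axes are the lift's: x is the way the lever is pushed (away from the robot), y points to the lever's side. The lift (blue body, 200 x 150 mm foot) is bolted down
- platform (a joint): how far the platform has sunk: 0 raised, 0.035 m on its stop. It is held up until the lever is in float, then sinks by itself in about a second
- lever (a joint): lever angle, grows as it is pushed along the lift's +x. Up to 0.23 rad it stays where it is left and takes about 3 N at the handle; there it meets a sprung ridge that takes about 10 N and tends to push it back; past 0.47 it snaps on by itself into the float notch and stays there, between 0.62 and the hard stop at 0.68
- lever_grip (a point): middle of the red cross handle, a round bar 22 mm thick, 52 mm long along the lift's y, 130 mm from the pivot. The pivot line runs along the lift's y, 35 mm above the desk, at the platform's middle in x; the handle is 135 mm to its +y side. It leans 0.32 rad towards -x at lever angle 0 and 0.32 rad towards +x at 0.64, 41 mm past the pivot; steel rod 12 mm thick below it
- mouse: grey computer mouse, 100 x 58 x 26 mm, leave alone; origin at the centre of its underside
- switch: white network switch, 70 x 110 x 26 mm, leave alone; origin at the centre of its underside
- mug: blue mug, 80 mm across, 90 mm high, leave alone; origin at the centre of its underside
- drive: bare hard drive, 147 x 101 x 24 mm, leave alone; origin at the centre of its underside
- microphone: black hand microphone, 90 x 65 x 30 mm, leave alone; origin at the centre of its underside
- screwdriver: screwdriver, leave alone; origin under its middle
Not all that is in view belongs to the job. What is shaped like the part that bears lid_center but pink is not meant.

How it is judged:
On the way, in this order (a step that is already met when the one before it is completed fails the run):
1. the blue tray is seated on the black tray, cut corners matched, and let go, the lift still raised (horizontal distance between tray_center and base_center below 0.004 m and horizontal distance between tray_key and base_key below 0.006 m and z of tray_center in the frame of base_center between 0.0155 and 0.0205 m and contact force between tray and the fingers below 0.2 N and value of joint platform below 0.005 m), for 0.2 s.
2. the lid is seated on the blue tray, cut corners matched, and let go, the lift still raised (horizontal distance between lid_center and tray_center below 0.004 m and horizontal distance between lid_key and tray_key below 0.006 m and z of lid_center in the frame of tray_center between 0.0115 and 0.0165 m and contact force between lid and the fingers below 0.2 N and value of joint platform below 0.005 m), for 0.2 s.
3. the lever has gone over the ridge into the float notch (value of joint lever above 0.56 rad), for 0.2 s.
At the end, for the whole second after the job is handed in: blue tray seated on black, lid seated on blue (centres within 4 mm, cut corners within 6 mm, heights within 2.5 mm), stack level and within 25 mm of the platform's middle, lever at rest in float (over 0.56 rad), platform at rest on its lower stop (sunk over 32 of 35 mm) (horizontal distance between tray_center and base_center below 0.004 m and horizontal distance between tray_key and base_key below 0.006 m and z of tray_center in the frame of base_center between 0.0155 and 0.0205 m and horizontal distance between lid_center and tray_center below 0.004 m and horizontal distance between lid_key and tray_key below 0.006 m and z of lid_center in the frame of tray_center between 0.0115 and 0.0165 m and value of joint lever above 0.56 rad and value of joint platform above 0.032 m and horizontal distance between base_center and platform_top below 0.025 m and angle between lid_center's own z axis and vertical below 0.06 rad and velocity of joint platform below 0.005 m/s and velocity of joint lever below 0.05 rad/s); the robot touches nothing.
It fails at once if the mouse, switch, mug, drive, microphone or screwdriver is shifted by more than 30 mm (distance of any of mouse, switch, mug, drive, microphone, screwdriver from where it was at the start of the episode above 0.03 m).
It fails at once if the lever is moved into float before the lid is on (value of joint lever above 0.5 rad and horizontal distance between lid_center and base_center above 0.03 m).
It fails at once if the blue tray is dropped (falls untouched faster than 0.5 m/s) (linear speed of tray above 0.5 m/s and contact force between tray and the fingers below 0.05 N).
It fails at once if the lid is dropped (falls untouched faster than 0.5 m/s) (linear speed of lid above 0.5 m/s and contact force between lid and the fingers below 0.05 N).
It also fails if it takes over 69 s, if anything falls off the work surface, if the arm or the gripper's body presses on something with over 40 N, if the wrist force passes 120 N, or if a joint passes its speed limit or range.

### The arm

A 7-joint arm with a two-finger parallel gripper is mounted at the origin on the work surface. World frame = base frame: x ahead of the robot, y to its left, z up, the work surface at z = 0. Lengths are in m, angles in rad, forces in N, time in s.
With the tool pointing down it reaches from about 0.4 to 0.85 m from the base axis. Payload 10.4 kg.
Tool frame: the origin (TCP) lies on the centre line of the jaws, within the pads' length; the fingertips stand r.tip_extent ahead of it and the grasp point (between the pads) lies 8 mm behind it (r.tip_extent is the distance from the TCP to the fingertips, in m); z points along the fingers, y is the direction in which the jaws open and shut (so a half turn about z gives the same grasp; the last joint's range is limited). The gripper opens to 87 mm and grips with 3 to 60 N. Pads are 19 mm wide; open, the fingers measure 117 mm over their backs; the gripper's body (75 mm by 190 mm) begins 51 mm behind the grasp point.
Start: joints at [1.204, 0.332, -0.065, 1.46, 0.022, 1.35, -0.088], TCP at [0.211, -0.588, 0.234] pointing down, gripper open.
Joint ranges: [-2.6, 2.6], [-0.5, 2.12], [-1.47, 1.34], [0.16, 2.42], [-1.27, 4.41], [0.06, 2.06], [-2.6, 2.6]. Speed limits (rad/s): [2.22, 2.22, 2.79, 2.79, 3.14, 3.14, 3.14].

### API

Orientations are given as a unit quaternion [x, y, z, w].
In Python, from bench import r gives the robot as it stands.
- The arm moves only by the shell command python3 -m jog 'ROWS' [FORCE]. ROWS is JSON, a list of rows, each a list of 7 numbers: the shift along the tool's x, y, z in cm, then the turn, a rotation vector about the tool's x, y, z in rad, then the opening, from -1 (shut) to 1 (fully open). In form: [[tx, ty, tz, wx, wy, wz, jaw], ...]. A call has 1 to 20 rows; each row shifts and turns the commanded pose from where the row before left it, along the tool's axes as they then stand; what a row does not reach is not made up. A row lasts 1/8 s, in which the tool goes at most 62.5 mm and 10.7 degrees, less where a joint would pass 70% of its speed; a pose out of reach is approached as far as the arm can. A call with a gripper value outside its range is refused whole. The fingers move at their own pace and stop on an object; FORCE is the grip in N (left out, the last holds). Time passes only in rows, so rows that do not move let the fingers close. It gives the time, the measured TCP pose, the force and the opening at its end, in the units of the state.
- r.read_state(): the state, without advancing time (a new reading comes with each control period).
- r.camera(name): name is "scene" or "side" or "wrist"; returns a dict with "frame" (420x560x3 uint8, red, green, blue), "fx", "fy", "cx", "cy" (pixels), "camera_from_world" (4x4, takes a point from world to camera coordinates). Camera axes: x right, y down, z forward; pixel columns grow to the right and rows downward; lengths in m; the calibration is good to about 2 mm. The wrist camera is an equidistant fisheye: a pixel r from the principal point sees the ray r / f radians off the axis. A picture is of the moment at which its call begins. There is no depth.
- r.close_job(): hands the job in, once; it reports no verdict.
Trained networks look in a picture, given as the dict that the camera call returned (one of the last four; its "shot" number tells which), for a name from the list of things; names that differ only in an ending like _2 or _b are one class to them, and where a whole thing is asked for, a point or a joint stands for the part that bears it (a point fixed in the world has none). Each returns a list of dicts, best first, with "score" (0 to 1); they miss things now and then, are a little off and sometimes report something else, mostly with a low value. They report only what shows in the picture. A call takes as long as a camera call. They do not tell look-alikes from the thing itself.
- r.search_frame(picture, thing): "rect" ([left, top, right, bottom] in pixels, round what is visible of it).
The state is a dict: "time": time; "joint_positions": joint angles; "joint_vel": joint speeds; "joint_torque": joint torques, N m; "ee_pos": TCP position; "eef_rot": TCP orientation; "ft_force": force on the tool from outside, world axes, zero at the start; "torque": the same for the moment, N m; "width": finger opening in m.
Only numpy, scipy, OpenCV 4.12 (cv2) and the standard library are available. Lean on these libraries where they do the work, as an engineer would, in place of code of your own. Each camera call takes 0.05 s, during which the arm holds its last target.

## Working session

There is one attempt and no reset: what is moved stays moved. The work goes in short steps, Python scripts to look and compute and a shell command to move; the robot and the scene stay as the last step left them, time stands still between calls to the robot, and variables do not carry over. Pictures are saved under pics/ and viewed, and the job is handed in when it is done.

```bash
ls; mkdir -p pics; python3 - <<'E'
from bench import r
import cv2
s=r.read_state(); print(s, r.tip_extent)
for n in ["scene","side","wrist"]:
    p=r.camera(n); cv2.imwrite(f"pics/{n}0.png",p["frame"][:,:,::-1]); print(n,p["fx"],p["fy"],p["cx"],p["cy"],p["camera_from_world"].tolist() if hasattr(p["camera_from_world"],'tolist') else p["camera_from_world"])
    if n!="wrist":
        for t in ["base_center","tray_center","lid_center","lever_grip","lever","mouse","switch","mug","drive","microphone","screwdriver","platform_top","platform"]:
            try:
                print(n,t,[(d["rect"],round(d["score"],2)) for d in r.search_frame(p,t)][:3])
            except Exception as e: print(t,e)
E
```

```text
pics
{'time': 0.0, 'joint_positions': array([ 1.20439065,  0.33285134, -0.06467289,  1.46093183,  0.02160223,
        1.34991882, -0.08852552]), 'joint_vel': array([ 0.00037747,  0.00131133,  0.00125283, -0.00088977, -0.0002452 ,
       -0.00154012, -0.00059377]), 'joint_torque': array([ 5.76217426e-04, -6.23266697e+01,  2.53168697e-02, -3.89896989e+01,
       -6.12023938e-02,  3.96115123e-02,  1.45479444e-04]), 'ee_pos': array([ 0.21052304, -0.58807989,  0.23277122]), 'eef_rot': array([ 9.85263364e-01,  1.71042695e-01, -1.59040979e-04, -6.88878659e-04]), 'ft_force': array([ 0.75311266,  0.14624306, -0.31229769]), 'torque': array([-0.00252195,  0.01222665, -0.01958965]), 'width': 0.08722061411701898} 0.011
scene 503.2314691301776 503.2314691301776 284.0260774717532 217.91965182097982 [[0.5187634265329424, 0.854913776172207, -0.0026348819288030826, -0.2898645681982056], [0.6063462564739988, -0.37010136630431967, -0.7038246911835672, -0.2374571331779013], [-0.6026845979048812, 0.36352085768309655, -0.7103688207386204, 1.8293190030245527], [0.0, 0.0, 0.0, 1.0]]
scene base_center [([294.
[... 1770 characters left out ...]
([329.9, 225.6, 363.5, 243.8], 0.75), ([190.6, 201.9, 248.5, 232.1], 0.61)]
side microphone [([176.3, 327.5, 207.7, 367.6], 0.66)]
side screwdriver [([350.5, 182.4, 378.3, 196.2], 0.56)]
side platform_top [([222.6, 228.7, 282.9, 255.2], 0.88)]
side platform [([221.3, 227.9, 279.4, 256.7], 0.6), ([189.4, 201.8, 244.2, 234.6], 0.51)]
wrist 325.19226210127806 325.19226210127806 285.52108417274343 212.86121316168743 [[0.3362894701293963, -0.9417585539915199, -0.00046718721551779137, -0.6242945941435322], [-0.8986877177308635, -0.3210576759627897, 0.2988015306270486, -0.03464220553931541], [-0.2815488914554354, -0.10006395299595588, -0.9543151612706576, 0.39213767701049207], [0.0, 0.0, 0.0, 1.0]]
```

```bash
python3 - <<'E'
import cv2
for n in ["scene","side"]:
    im=cv2.imread(f"pics/{n}0.png"); 
    im=im[140:360,100:450] if n=="scene" else im[170:380,90:440]
    cv2.imwrite(f"pics/{n}0z.png",cv2.resize(im,None,fx=2.28,fy=2.28,interpolation=cv2.INTER_CUBIC))
E
```

```text
(no output)
```

View pics/scene0z.png

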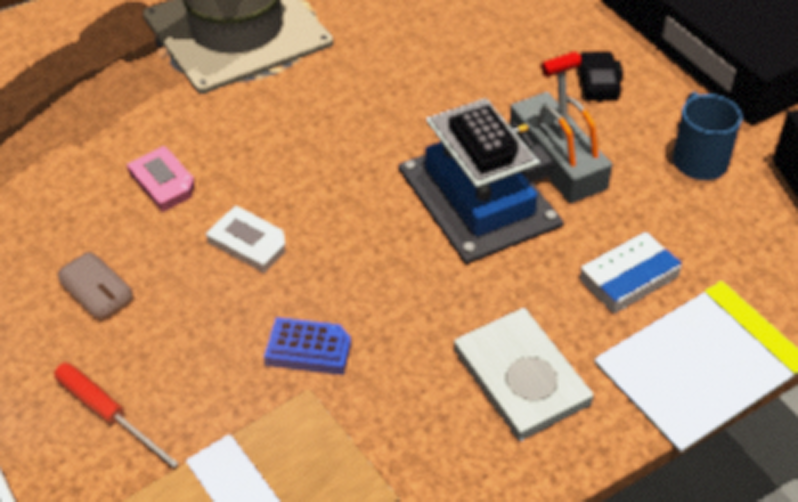

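View pics/side0z.png

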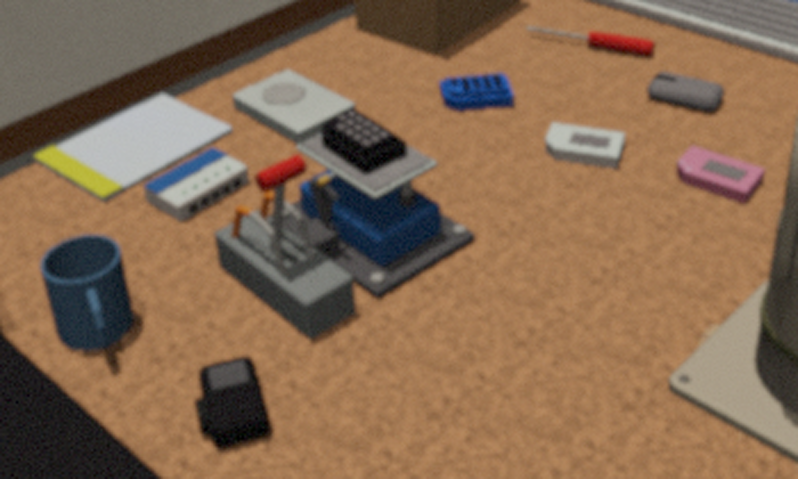

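View pics/wrist0.png

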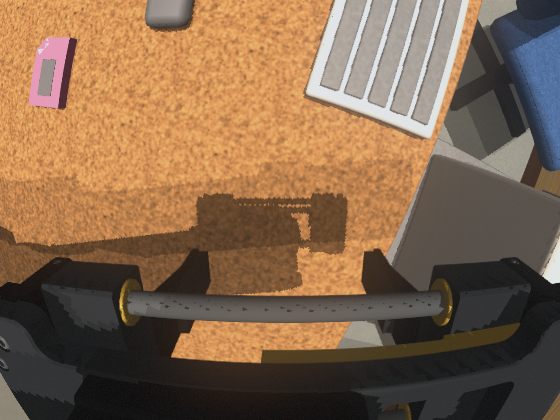

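Scene view shows the blue tray near px (235,292), the white lid (207,245) and the pink decoy (170,217). The black tray is on the lift at (311,201), with the lever at (345,170). I'll fit the poses by projecting the prism shapes.

```bash
cat > h.py <<'E'
import numpy as np, cv2
from scipy.optimize import minimize
from scipy.spatial.transform import Rotation as R
def outline(L=.096,W=.060,c=.016):
    a,b=L/2,W/2
    return np.array([[-a,-b],[a,-b],[a,b-c],[a-c,b],[-a,b]])
def proj(p,X,wrist=False):
    T=np.asarray(p["camera_from_world"]); X=np.atleast_2d(X)
    c=X@T[:3,:3].T+T[:3,3]
    if not wrist: return np.c_[p["fx"]*c[:,0]/c[:,2]+p["cx"],p["fy"]*c[:,1]/c[:,2]+p["cy"]]
    rr=np.hypot(c[:,0],c[:,1]); th=np.arctan2(rr,c[:,2]); k=th/np.maximum(rr,1e-9)
    return np.c_[p["fx"]*c[:,0]*k+p["cx"],p["fy"]*c[:,1]*k+p["cy"]]
def ray(p,u,v,wrist=False):
    T=np.asarray(p["camera_from_world"]); a=(u-p["cx"])/p["fx"]; b=(v-p["cy"])/p["fy"]
    if wrist:
        t=np.hypot(a,b); d=np.array([np.sin(t)*a/max(t,1e-9),np.sin(t)*b/max(t,1e-9),np.cos(t)])
    else: d=np.array([a,b,1.])
    return -T[:3,:3].T@T[:3,3], T[:3,:3].T@d
def onplane(p,u,v,z,wrist=False):
    o,d=ray(p,u,v,wrist); return (o+d*(z-o[2])/d[2])
def dens(P,n=12):
    Q=np.roll(P,-1,0); t=np.linspace(0,1,n,endpoint=False)[:,None,None]
    return (P[None]*(1-t)+Q[None]*t).transpose(1,0,2).reshape(-1,2)
def part(x,y,yaw,z0,kind):
    c,s=np.cos(yaw),np.sin(yaw); M=np.array([[c,-s],[s,c]])
    O=dens(outline())@M.T+[x,y]
    if kind=='lid': lev=[(O,0),(O,.018)]
    else:
        B=dens(np.clip(outline(.084,.048,.016-6e-3*(2-2**.5)),-1,1))@M.T+[x,y]; lev=[(O,0),(O,.018),(B,.026)]
    return [np.c_[o,np.full(len(o),z0+h)] for o,h in lev]
def sil(p,x,y,yaw,z0,kind,wrist,S=4,off=(0,0),shape=None):
    # convex pieces: hull of consecutive levels
    m=np.zeros(shape,np.uint8); L=part(x,y,yaw,z0,kind)
    for A,B in zip(L[:-1],L[1:]):
        if B is L[-1] and kind!='lid': A=np.c_[B[:,:2],A[:,2]]
        q=(proj(p,np.r_[A,B],wrist)-off+.5)*S-.5
        h=cv2.convexHull(q.astype(np.float32))
        cv2.fillPoly(m,[np.round(h*16).astype(np.int32)],1,shift=4)
    return m
def fit(views,x,y,yaw,z0,kind,S=4,pad=20,yawfree=True):
    """views: list of (pic,mask,wrist)"""
    data=[]
    for p,m,w in views:
        ys,xs=np.nonzero(m); o=np.array([max(xs.min()-pad,0),max(ys.min()-pad,0)])
        mm=m[o[1]:ys.max()+pad,o[0]:xs.max()+pad].astype(np.float32)
        mm=cv2.resize(mm,None,fx=S,fy=S,interpolation=cv2.INTER_LINEAR)
        data.append((p,(mm>.5).astype(np.uint8),w,o))
    def cost(v):
        c=0
        for p,mm,w,o in data:
            s=sil(p,v[0],v[1],v[2],z0,kind,w,S,o,mm.shape)
            c+=1-(s&mm).sum()/max((s|mm).sum(),1)
        return c/len(data)
    best=None
    for y0 in (yaw if np.ndim(yaw) else [yaw]):
        r_=minimize(cost,[x,y,y0],method='Nelder-Mead',options=dict(initial_simplex=[[x,y,y0],[x+.01,y,y0],[x,y+.01,y0],[x+.004,y+.004,y0+.2]],xatol=1e-4,fatol=1e-5,maxiter=300))
        if best is None or r_.fun<best.fun: best=r_
    return best.x,best.fun
def blob(m,u,v):
    n,l,st,c=cv2.connectedComponentsWithStats(m.astype(np.uint8))
    ds=[(np.hypot(*(c[i]-[u,v])),i) for i in range(1,n) if st[i,4]>30]
    b=l==min(ds)[1]
    cs,_=cv2.findContours(b.astype(np.uint8),cv2.RETR_EXTERNAL,cv2.CHAIN_APPROX_NONE)
    o=np.zeros(m.shape,np.uint8); cv2.drawContours(o,cs,-1,1,-1); return o
def cmask(p,col):
    hsv=cv2.cvtColor(p["frame"],cv2.COLOR_RGB2HSV); h,s,v=[hsv[...,i].astype(int) for i in range(3)]
    if col=='blue': m=(h>105)&(h<130)&(s>90)&(v>50)
    if col=='white': m=(s<60)&(v>110)
    if col=='black': m=(v<70)
    return m
def draw(p,parts,fn,wrist,crop=None,k=1):
    im=cv2.resize(p["frame"][:,:,::-1],None,fx=k,fy=k,interpolation=cv2.INTER_CUBIC)
    for x,y,yaw,z0,kind,col in parts:
        for L in part(x,y,yaw,z0,kind):
            q=np.round(((proj(p,L,wrist)+.5)*k-.5)*16).astype(np.int32)
            cv2.polylines(im,[q],True,col,1,cv2.LINE_AA,shift=4)
    if crop: im=im[crop[1]*k:crop[3]*k,crop[0]*k:crop[2]*k]
    cv2.imwrite(fn,im)
E
python3 - <<'E'
from bench import r
from h import *
a=r.camera("scene"); b=r.camera("side")
def c(t): return ((t[0]+t[2])/2,(t[1]+t[3])/2)
S=dict(blue=((235,294),(296,210)),white=((207,245),(346,235)),black=((311,201),(250,232)))
for col,z0,kind in (('blue',0,'tray'),('white',0,'lid'),('black',.112,'tray')):
    vs=[]
    for p,k in ((a,0),(b,1)):
        m=blob(cmask(p,col),*S[col][k]); ys,xs=np.nonzero(m); print(col,k,xs.min(),xs.max(),ys.min(),ys.max(),m.sum()); vs.append((p,m,False))
    X=onplane(a,*S[col][0],z0+.01)
    print(X, onplane(b,*S[col][1],z0+.01))
    for v in ([vs[0]],[vs[1]],vs):
        f=fit(v,X[0],X[1],np.arange(-3,3.2,.5),z0,kind); print(np.round(f[0],4),round(f[1],3))
for n,q,Z in (("lever",(345,168),.158),("mug",(412,202),.045),("mic",(365,174),.015),("mouse",(142,264),.013),("pink",(170,217),.009),('switch',(378,260),.013),('drive',(329,302),.012)): print(n,onplane(a,*q,Z).round(3))
E
```

```text
blue 0 217 252 280 301 618
blue 1 284 314 203 217 364
[ 0.62548401 -0.19699101  0.01      ] [ 0.62353321 -0.18236678  0.01      ]
[ 0.6099 -0.1875  0.8598] 0.188
[ 0.6181 -0.189   0.744 ] 0.209
[ 0.6162 -0.1895  0.8774] 0.211
white 0 191 224 231 256 531
white 1 329 363 224 239 417
[ 0.42280669 -0.18599196  0.01      ] [ 0.4156274  -0.16616838  0.01      ]
[ 0.4184 -0.1767  0.4091] 0.127
[ 0.4309 -0.1904 -2.7143] 0.209
[ 0.4235 -0.1779  0.4065] 0.197
black 0 297 326 187 215 369
black 1 230 267 221 245 440
[0.52187151 0.11492063 0.122     ] [0.51022705 0.12602409 0.122     ]
[ 0.5209  0.12   -0.1068] 0.388
[ 0.5191  0.1281 -0.1914] 0.382
[ 0.5201  0.123  -0.122 ] 0.415
lever [0.485 0.26  0.158]
mug [0.624 0.43  0.045]
mic [0.413 0.412 0.015]
mouse [ 0.395 -0.377  0.013]
pink [ 0.254 -0.235  0.009]
switch [0.735 0.21  0.013]
drive [0.782 0.006 0.012]
```

```bash
cat >> h.py <<'E'
def go(s,tgt,yaw,zdown=True):
    """print shift in present tool axes (cm) and turn about tool z to reach tgt with tool x at world yaw"""
    Rt=R.from_quat(s["eef_rot"]).as_matrix(); d=np.asarray(tgt)-s["ee_pos"]
    c,si=np.cos(yaw),np.sin(yaw); G=np.array([[c,si,0],[si,-c,0],[0,0,-1]])
    w=R.from_matrix(Rt.T@G).as_rotvec()
    print("shift cm",(Rt.T@d*100).round(2),"rotvec",w.round(3),"| shift in target axes",(G.T@d*100).round(2))
E
python3 - <<'E'
from bench import r
from h import *
s=r.read_state(); p=r.camera("wrist"); T=np.asarray(p["camera_from_world"]); Rt=R.from_quat(s["eef_rot"]).as_matrix()
cw=-T[:3,:3].T@T[:3,3]; print("cam in tool",Rt.T@(cw-s["ee_pos"]),"axis",Rt.T@T[2,:3])
go(s,[.615-.0,-.188,.22],.86)
E
```

```text
cam in tool [ 0.08360234 -0.00045257 -0.15070139] axis [-2.98806805e-01 -7.52962161e-04  9.54313327e-01]
shift cm [ 51.56 -24.07   1.36] rotvec [ 0.     0.    -0.516] | shift in target axes [56.73  4.52  1.36]
```

```bash
python3 -m jog '[[4.3,-2,0.1,0,0,0,1],[4.3,-2,0.1,0,0,0,1],[4.3,-2,0.1,0,0,0,1],[4.3,-2,0.1,0,0,0,1],[4.3,-2,0.1,0,0,0,1],[4.3,-2,0.1,0,0,0,1],[4.3,-2,0.1,0,0,0,1],[4.3,-2,0.1,0,0,0,1],[4.3,-2,0.1,0,0,0,1],[4.3,-2,0.1,0,0,0,1],[4.3,-2,0.1,0,0,0,1],[4.3,-2,0.1,0,0,0,1],[0,0,0,0,0,-0.172,1],[0,0,0,0,0,-0.172,1],[0,0,0,0,0,-0.172,1],[0,0,0,0,0,0,1],[0,0,0,0,0,0,1]]' 15
cat > look.py <<'E'
import sys
from bench import r
from h import *
def look(col,z0,kind,x,y,yaw,fn,u=None):
    s=r.read_state(); p=r.camera("wrist")
    q=proj(p,[[x,y,z0+.013]],True)[0]; print("expected px",q.round(0), "t",s["time"])
    m=blob(cmask(p,col),*q); ys,xs=np.nonzero(m); print("mask",xs.min(),xs.max(),ys.min(),ys.max(),m.sum())
    f=fit([(p,m,True)],x,y,[yaw-.2,yaw,yaw+.2],z0,kind,S=2); print("fit",f[0].round(4),round(f[1],3))
    im=p["frame"].copy(); 
    draw(p,[(*f[0],z0,kind,(0,255,255))],fn,True)
    return s,p,f[0]
E
python3 - <<'E'
from look import *
s,p,f=look('blue',0,'tray',.615,-.188,.86,"pics/w1.png")
go(s,[f[0],f[1],.012],f[2])
E
```

```text
time: 3.72
ee_pos: [0.6155, -0.1887, 0.2216]
eef_rot: [0.91, 0.415, -0.0, 0.0]
ft_force: [0.8, -0.6, 0.2]
width: 0.0866
expected px [285. 189.] t 3.725
mask 260 314 145 228 4275
fit [ 0.6179 -0.1888  0.8623] 0.043
shift cm [ 0.15  0.18 20.96] rotvec [ 0.     0.    -0.007] | shift in target axes [ 0.15  0.19 20.96]
```

View pics/w1.png

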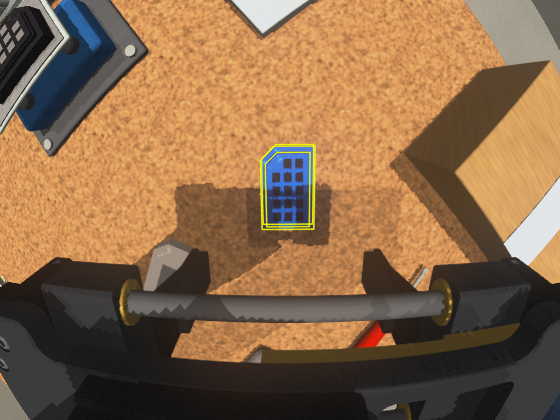

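```bash
python3 -m jog '[[0.15,0.18,3,0,0,0,1],[0,0,4,0,0,0,1],[0,0,4,0,0,0,1],[0,0,4,0,0,0,1],[0,0,3,0,0,0,1],[0,0,1.8,0,0,0,1],[0,0,1,0,0,0,1],[0,0,0,0,0,0,1],[0,0,0,0,0,0,1]]'
python3 - <<'E'
from bench import r
from h import *
s=r.read_state();p=r.camera("wrist"); cv2.imwrite("pics/w2.png",p["frame"][:,:,::-1]); go(s,[.6179,-.1888,.014],.8623)
E
```

```text
time: 4.9
ee_pos: [0.6187, -0.1888, 0.0148]
eef_rot: [0.909, 0.417, 0.001, 0.001]
ft_force: [0.3, -1.0, -0.4]
width: 0.0872
shift cm [-0.05 -0.06  0.08] rotvec [ 0.002 -0.001 -0.003] | shift in target axes [-0.05 -0.06  0.08]
```

View pics/w2.png

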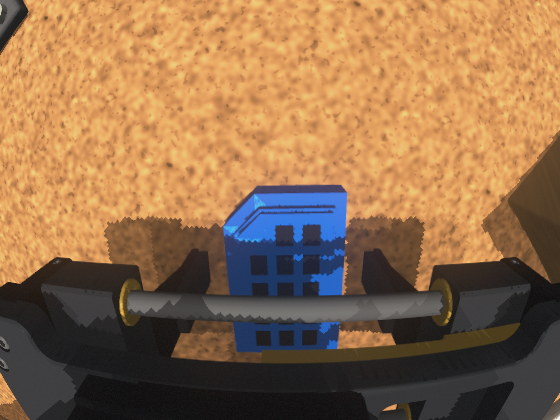

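```bash
python3 -m jog '[[0,0,0,0,0,0,-1],[0,0,0,0,0,0,-1],[0,0,0,0,0,0,-1],[0,0,0,0,0,0,-1],[0,0,0,0,0,0,-1],[0,0,-1,0,0,0,-1],[0,0,-3,0,0,0,-1],[0,0,-4,0,0,0,-1],[0,0,-5,0,0,0,-1],[0,0,-5,0,0,0,-1],[0,0,-5,0,0,0,-1],[0,0,-4,0,0,0,-1],[0,0,-1,0,0,0,-1],[0,0,0,0,0,0,-1],[0,0,0,0,0,0,-1]]' 20
python3 - <<'E'
from bench import r
from h import *
s=r.read_state();go(s,[.42,.135,.30],-.12)
E
```

```text
time: 6.82
ee_pos: [0.6173, -0.1885, 0.2915]
eef_rot: [0.909, 0.417, -0.001, -0.001]
ft_force: [0.2, 0.2, -2.4]
width: 0.0597
shift cm [ 11.64 -36.06  -0.77] rotvec [-0.002  0.002  0.98 ] | shift in target axes [-23.46 -29.76  -0.85]
```

```bash
python3 -m jog '[[1,-3,-0.1,0,0,0,-1],[1.3,-4,-0.1,0,0,0,-1],[1.3,-4,-0.1,0,0,0,-1],[1.3,-4,-0.1,0,0,0,-1],[1.3,-4,-0.1,0,0,0,-1],[1.3,-4,-0.1,0,0,0,-1],[1.3,-4,-0.1,0,0,0,-1],[1.3,-4,-0.1,0,0,0,-1],[1.3,-4,0,0,0,0,-1],[0.3,-1,0,0,0,0,-1],[0,0,0,0,0,0.163,-1],[0,0,0,0,0,0.163,-1],[0,0,0,0,0,0.163,-1],[0,0,0,0,0,0.163,-1],[0,0,0,0,0,0.163,-1],[0,0,0,0,0,0.163,-1],[0,0,0,0,0,0,-1],[0,0,0,0,0,0,-1],[0,0,0,0,0,0,-1]]'
python3 - <<'E'
from bench import r
from h import *
s=r.read_state();p=r.camera("wrist"); cv2.imwrite("pics/w3.png",p["frame"][:,:,::-1]); np.save("w3.npy",p,allow_pickle=True); print(s["time"])
b=r.camera("side");cv2.imwrite("pics/s3.png",b["frame"][:,:,::-1]); 
E
```

```text
time: 9.2
ee_pos: [0.4215, 0.1348, 0.3013]
eef_rot: [0.998, -0.058, -0.0, 0.0]
ft_force: [1.3, -0.4, -1.0]
width: 0.0603
9.2
```

View pics/w3.png

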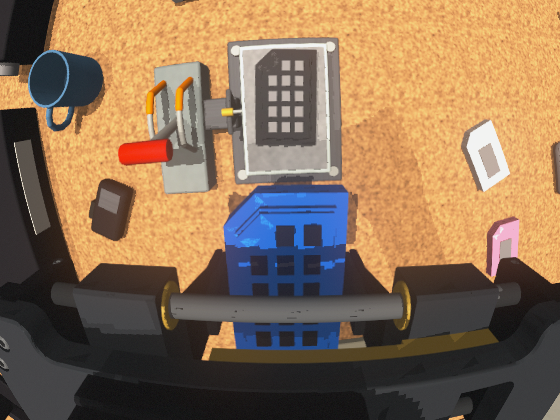

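```bash
python3 - <<'E'
from bench import r
from h import *
p=np.load("w3.npy",allow_pickle=True).item(); s=r.read_state()
hsv=cv2.cvtColor(p["frame"],cv2.COLOR_RGB2HSV)
print(hsv[100,265],hsv[100,245],hsv[80,320],hsv[160,250],hsv[110,285])
for thr in (50,70,90):
    m=((hsv[...,2]<thr)).astype(np.uint8); m[:45]=0;m[150:]=0;m[:,:248]=0;m[:,325:]=0
    m=blob(m,285,95); ys,xs=np.nonzero(m); print(xs.min(),xs.max(),ys.min(),ys.max(),m.sum())
    f=fit([(p,m,True)],.52,.123,[-.3,-.12,.05],.112,'tray',S=3); print(f[0].round(4),f[1])
g=f[0]
Rt=R.from_quat(s["eef_rot"]).as_matrix(); x=Rt[:,0]; yaw=np.arctan2(x[1],x[0]); t=s["ee_pos"]+Rt@[-.0005,0,0.0148]; print(yaw,t)
draw(p,[(*g,.112,'tray',(0,255,255)),(t[0],t[1],yaw,t[2],'tray',(0,255,255))],"pics/w3o.png",True,(170,20,400,260),3)
E
```

```text
[10 26 88] [ 14  27 207] [ 15  28 203] [ 12  26 168] [ 13  24 191]Traceback (most recent call last):
  File "<stdin>", line 8, in <module>
  File "h.py", line 62, in blob
    b=l==min(ds)[1]
         ~~~^^^^
ValueError: min() iterable argument is empty
```

```bash
python3 - <<'E'
from bench import r
from h import *
p=np.load("w3.npy",allow_pickle=True).item(); s=r.read_state()
hsv=cv2.cvtColor(p["frame"],cv2.COLOR_RGB2HSV)
for thr in (110,125,140):
    m=((hsv[...,2]<thr)).astype(np.uint8); m[:45]=0;m[150:]=0;m[:,:248]=0;m[:,325:]=0
    m=blob(m,285,95); ys,xs=np.nonzero(m); print(xs.min(),xs.max(),ys.min(),ys.max(),m.sum())
    f=fit([(p,m,True)],.52,.123,[-.3,-.12,.05],.112,'tray',S=3); print(f[0].round(4),f[1])
    if thr==125: g=f[0]
Rt=R.from_quat(s["eef_rot"]).as_matrix(); x=Rt[:,0]; yaw=np.arctan2(x[1],x[0]); t=s["ee_pos"]+Rt@[-.0005,0,0.0148]; print(yaw,t)
draw(p,[(*g,.112,'tray',(0,255,255)),(t[0],t[1],yaw,t[2],'tray',(0,255,255))],"pics/w3o.png",True,(170,20,400,260),3)
im=cv2.imread("pics/w3o.png"); cv2.imwrite("pics/w3o.png",cv2.resize(im,None,fx=.83,fy=.83,interpolation=cv2.INTER_AREA))
E
```

```text
255 315 50 146 5625
[ 0.5209  0.1242 -0.1057] 0.032445048112792474
255 316 49 146 5699
[ 0.5214  0.1244 -0.1202] 0.026930836283354243
255 316 49 146 5791
[ 0.5214  0.1243 -0.1183] 0.01337818064344487
-0.1170345729540968 [0.42101148 0.13499071 0.28666629]
```

View pics/w3o.png

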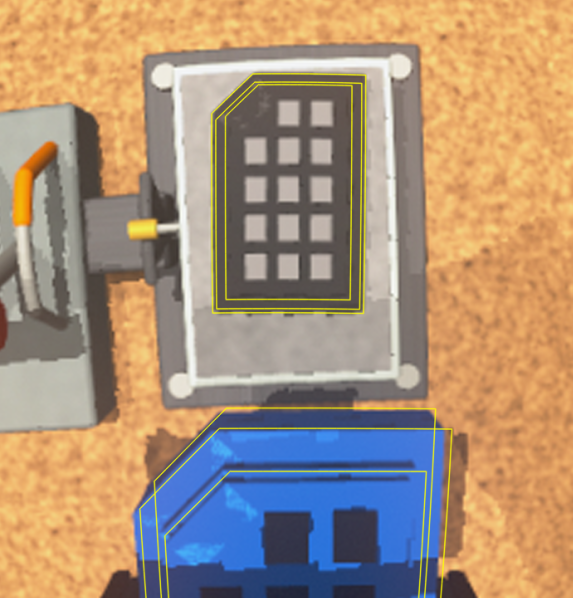

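```bash
python3 - <<'E'
from bench import r
from h import *
p=np.load("w3.npy",allow_pickle=True).item()
def rel(p,s):
    T=np.asarray(p["camera_from_world"]); Rt=R.from_quat(s["eef_rot"]).as_matrix()
    return (Rt.T@(-T[:3,:3].T@T[:3,3]-s["ee_pos"])).round(4),(T[:3,:3]@Rt).round(4).tolist()
for i in range(3):
    s=r.read_state(); q=r.camera("wrist"); print(s["ee_pos"],s["eef_rot"].round(4),rel(q,s))
m=cmask(q,'blue').astype(np.uint8); m[285:]=0
m=blob(m,286,240)
# in-hand fit: clip silhouettes at row 285
def cost(v,img=False):
    Rt=R.from_quat(s["eef_rot"]).as_matrix(); t=s["ee_pos"]+Rt@[v[0],v[1],.0148+0]
    x=Rt[:,0]; yaw=np.arctan2(x[1],x[0])+v[2]
    S=sil(q,t[0],t[1],yaw,t[2],'tray',True,1,(0,0),m.shape); S[285:]=0; M=m.copy()
    S[:,:]=S; k=np.ones_like(m); k[240:]=0   # use rows above the fingers
    return 1-((S&M)*k).sum()/((S|M)*k).sum()
for st in ([0,0,0],[.003,.002,.05],[-.003,-.002,-.05]):
    f=minimize(cost,st,method='Nelder-Mead',options=dict(initial_simplex=[st,[st[0]+.003,st[1],st[2]],[st[0],st[1]+.003,st[2]],[st[0],st[1],st[2]+.05]])); print(f.x.round(4),f.fun)
E
```

```text
[0.42150871 0.13493395 0.30146627] [ 9.983e-01 -5.850e-02 -0.000e+00  1.000e-04] (array([ 0.0833, -0.0009, -0.1507]), [[-0.0008, 1.0, 0.0007], [-0.9542, -0.0005, -0.2991], [-0.2991, -0.0009, 0.9542]])
[0.42152259 0.13496995 0.30150778] [ 0.9983 -0.0586  0.      0.    ] (array([ 0.0833, -0.0009, -0.1507]), [[-0.0008, 1.0, 0.0007], [-0.9542, -0.0005, -0.2991], [-0.2991, -0.0009, 0.9542]])
[0.42150588 0.135014   0.30153084] [ 0.9983 -0.0587  0.      0.    ] (array([ 0.0833, -0.0008, -0.1507]), [[-0.0008, 1.0, 0.0007], [-0.9542, -0.0006, -0.2991], [-0.2991, -0.0009, 0.9542]])
[-0.0021  0.0001  0.0451] 0.016545334215751106
[-0.0022  0.0019  0.1124] 0.045528987880772975
[-0.0018 -0.0019 -0.0098] 0.031010282356781493
```

```bash
python3 - <<'E'
from bench import r
from h import *
s=r.read_state(); q=r.camera("wrist")
m=cmask(q,'blue').astype(np.uint8); m[285:]=0; m=blob(m,286,240)
Rt=R.from_quat(s["eef_rot"]).as_matrix(); x=Rt[:,0]; yw=np.arctan2(x[1],x[0])
def pose(v): 
    t=s["ee_pos"]+Rt@[v[0],v[1],.0148]; return t[0],t[1],yw+v[2],t[2]
def cost(v,rows=245):
    S=sil(q,*pose(v),'tray',True,3,(0,0),(1260,1680)); M=cv2.resize(m,None,fx=3,fy=3,interpolation=cv2.INTER_LINEAR)
    return 1-(S&M)[:rows*3].sum()/((S|M)[:rows*3].sum())
for yaw in (-.02,0,.02,.04):
    f=minimize(lambda v:cost([v[0],v[1],yaw]),[0,0],method='Nelder-Mead',options=dict(initial_simplex=[[-.003,-.002],[.003,0],[0,.003]],xatol=1e-4,fatol=1e-4)); print(yaw,f.x.round(4),f.fun)
    if yaw==0: v=[*f.x,0]
a=pose(v)
draw(q,[(a[0],a[1],a[2],a[3],'tray',(0,255,255))],"pics/w4.png",True,(190,170,390,300),4)
E
```

```text
-0.02 [-0.0017 -0.002 ] 0.03498340022793722
0 [-0.0017 -0.0013] 0.025220827522082767
0.02 [-0.0016 -0.0007] 0.016752985062199244
0.04 [-0.0018 -0.    ] 0.018296045046700904
```

View pics/w4.png

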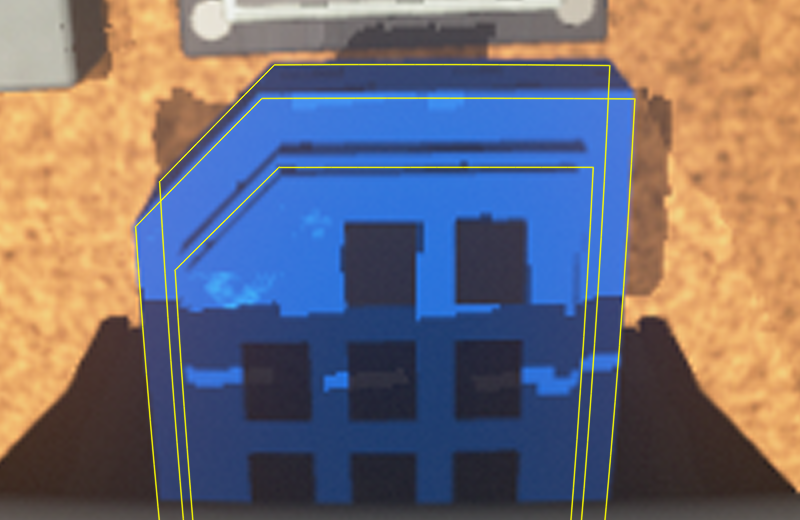

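```bash
cat > base.py <<'E'
from bench import r
from h import *
def base(thr=130,z0=.112,x=.5214,y=.1243,yaw=-.118):
    s=r.read_state(); p=r.camera("wrist"); hsv=cv2.cvtColor(p["frame"],cv2.COLOR_RGB2HSV)
    S=sil(p,x,y,yaw,z0,'tray',True,1,(0,0),(420,560)); k=cv2.dilate(S,np.ones((13,13),np.uint8))
    m=((hsv[...,2]<thr)&(k>0)).astype(np.uint8); m=blob(m,*proj(p,[[x,y,z0+.026]],True)[0])
    f=fit([(p,m,True)],x,y,[yaw-.1,yaw+.1],z0,'tray',S=3); print(s["time"],s["ee_pos"].round(4),"base",f[0].round(4),round(f[1],3)); return p,f[0]
E
python3 -m jog '[[0,2,0,0,0,0,-1],[0,3,0,0,0,0,-1],[0,2,0,0,0,0,-1],[0,0,0,0,0,0,-1],[0,0,0,0,0,0,-1],[0,0,0,0,0,0,-1]]'
python3 -c "
from base import *
p,f=base(); draw(p,[(*f,.112,'tray',(0,255,255))],'pics/b1.png',True)
p,f=base(140)"
python3 -m jog '[[0,-4,0,0,0,0,-1],[0,-4,0,0,0,0,-1],[0,-4,0,0,0,0,-1],[0,-2,0,0,0,0,-1],[0,0,0,0,0,0,-1],[0,0,0,0,0,0,-1],[0,0,0,0,0,0,-1]]'
python3 -c "
from base import *
p,f=base(); draw(p,[(*f,.112,'tray',(0,255,255))],'pics/b2.png',True)
p,f=base(140)"
```

```text
time: 10.25
ee_pos: [0.4133, 0.0663, 0.3016]
eef_rot: [0.998, -0.058, 0.0, -0.0]
ft_force: [0.6, 0.5, -1.4]
width: 0.0597
10.25 [0.4133 0.0663 0.3016] base [ 0.5216  0.1238 -0.1135] 0.017
10.3 [0.4133 0.0662 0.3015] base [ 0.5216  0.1238 -0.1153] 0.016
time: 11.22
ee_pos: [0.4299, 0.2035, 0.3015]
eef_rot: [0.998, -0.06, 0.0, 0.0]
ft_force: [-0.2, -0.1, -1.4]
width: 0.06
11.225 [0.4299 0.2035 0.3015] base [ 0.5212  0.1249 -0.1157] 0.019
11.275 [0.4299 0.2036 0.3016] base [ 0.5211  0.1249 -0.111 ] 0.018
```

View pics/b2.png

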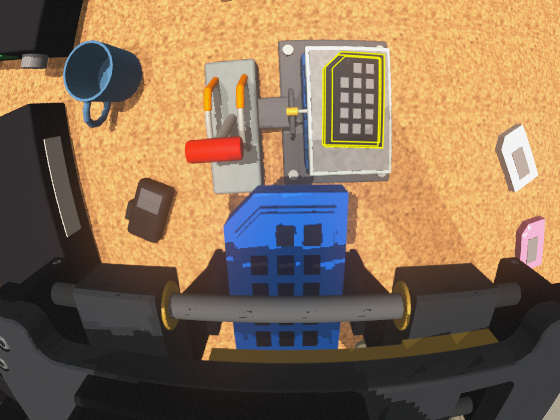

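View pics/b1.png

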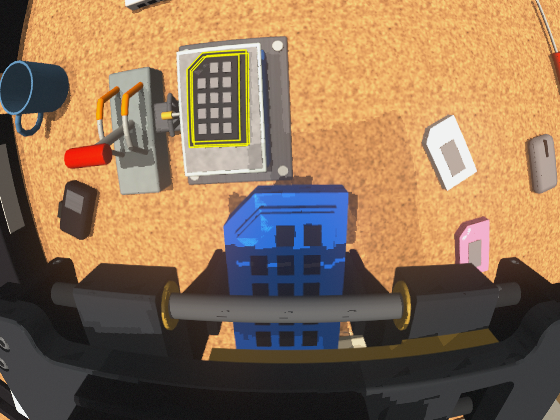

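```bash
python3 - <<'E'
from bench import r
from h import *
go(r.read_state(),[.5222,.1232,.162],-.123)
E
```

```text
shift cm [10.12  6.89 13.97] rotvec [ 0.    -0.     0.004] | shift in target axes [10.15  6.86 13.96]
```

```bash
python3 -m jog '[[2,1.4,0,0,0,0.004,-1],[3,2,0,0,0,0,-1],[3,2,0,0,0,0,-1],[2.12,1.49,1,0,0,0,-1],[0,0,3,0,0,0,-1],[0,0,4,0,0,0,-1],[0,0,3,0,0,0,-1],[0,0,2,0,0,0,-1],[0,0,0.97,0,0,0,-1],[0,0,0,0,0,0,-1],[0,0,0,0,0,0,-1]]'
python3 - <<'E'
from bench import r
from h import *
s=r.read_state(); go(s,[.5222,.1232,.1448],-.123)
Rt=R.from_quat(s["eef_rot"]).as_matrix(); x=Rt[:,0]; yw=np.arctan2(x[1],x[0]); t=s["ee_pos"]+Rt@[-.001,-.001,.0148]
for n,c,k in (("scene",(255,140,385,240),6),("side",(190,180,320,280),6)):
    p=r.camera(n); draw(p,[(.5213,.1243,-.115,.112,'tray',(0,255,255)),(t[0],t[1],yw,t[2],'tray',(0,255,0))],f"pics/{n}5.png",False,c,k)
E
```

```text
time: 12.7
ee_pos: [0.5225, 0.1238, 0.1627]
eef_rot: [0.998, -0.061, 0.001, -0.0]
ft_force: [0.4, -0.2, -1.8]
width: 0.0599
shift cm [-0.03  0.06  1.79] rotvec [-0.    -0.001  0.001] | shift in target axes [-0.02  0.06  1.79]
```

View pics/scene5.png

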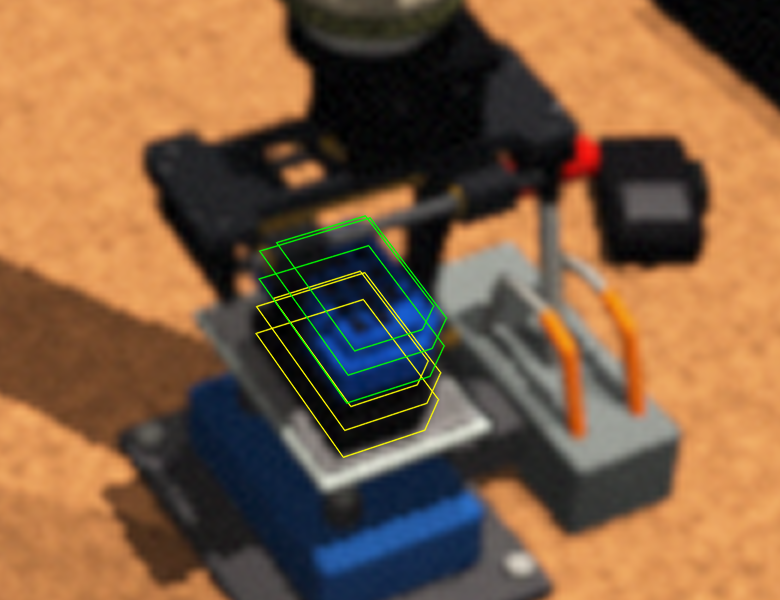

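View pics/side5.png

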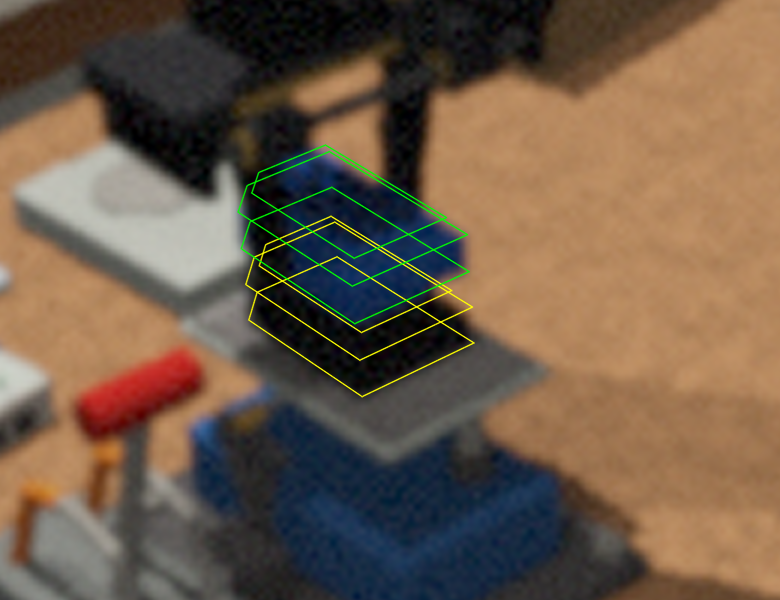

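```bash
python3 -m jog '[[-0.02,0.05,0.5,0,0,0,-1],[0,0,0.5,0,0,0,-1],[0,0,0.25,0,0,0,-1],[0,0,0,0,0,0,-1]]'
python3 -m jog '[[0,0,0.2,0,0,0,-1],[0,0,0.15,0,0,0,-1],[0,0,0,0,0,0,-1]]'
```

```text
time: 13.3
ee_pos: [0.5215, 0.1234, 0.1491]
eef_rot: [0.998, -0.061, -0.0, 0.0]
ft_force: [0.5, 0.4, -1.8]
width: 0.0595
time: 13.68
ee_pos: [0.5216, 0.1234, 0.1457]
eef_rot: [0.998, -0.061, -0.0, 0.0]
ft_force: [-0.0, -0.6, -1.5]
width: 0.0596
```

```bash
python3 -m jog '[[0,0,0.1,0,0,0,-1],[0,0,0.05,0,0,0,-1],[0,0,0,0,0,0,-1]]'
```

```text
time: 14.05
ee_pos: [0.5216, 0.1234, 0.1443]
eef_rot: [0.998, -0.061, 0.0, 0.0]
ft_force: [-0.1, 0.1, -1.5]
width: 0.0599
```

```bash
python3 -m jog '[[0,0,0.08,0,0,0,-1],[0,0,0.08,0,0,0,-1],[0,0,0,0,0,0,-1]]'
```

```text
time: 14.42
ee_pos: [0.5216, 0.1234, 0.1427]
eef_rot: [0.998, -0.061, 0.0, 0.0]
ft_force: [-0.1, -0.9, -0.2]
width: 0.0599
```

```bash
python3 -m jog '[[0,0,0.03,0,0,0,-1],[0,0,0,0,0,0,-0.0],[0,0,0,0,0,0,0.6],[0,0,0,0,0,0,1],[0,0,0,0,0,0,1],[0,0,0,0,0,0,1],[0,0,-1,0,0,0,1],[0,0,-3,0,0,0,1],[-1.5,0,-4,0,0,0,1],[-4,0,-5,0,0,0,1],[-4,0,-2,0,0,0,1],[0,0,-1,0,0,0,1],[0,0,0,0,0,0,1],[0,0,0,0,0,0,1]]'
python3 - <<'E'
from bench import r
from h import *
s=r.read_state(); p=r.camera("wrist")
m=blob(cmask(p,'blue'),*proj(p,[[.521,.124,.15]],True)[0]); ys,xs=np.nonzero(m); print(xs.min(),xs.max(),ys.min(),ys.max())
f=fit([(p,m,True)],.521,.124,[-.2,0],.130,'tray',S=3); print(f[0].round(4),f[1])
draw(p,[(*f[0],.13,'tray',(0,255,255)),(.5213,.1243,-.115,.112,'tray',(0,255,0))],"pics/w6.png",True,(190,20,390,220),3)
for n,c,k in (("scene",(255,140,385,240),6),("side",(190,180,320,280),6)):
    q=r.camera(n); draw(q,[],f"pics/{n}6.png",False,c,k)
go(s,[.423,-.178,.20],.41)
E
```

```text
time: 16.18
ee_pos: [0.4286, 0.1345, 0.3005]
eef_rot: [0.998, -0.061, -0.001, -0.0]
ft_force: [-0.0, -0.2, -0.1]
width: 0.087
253 318 53 155
[ 0.5207  0.1245 -0.1092] 0.03292515624206083
shift cm [ 3.28 31.09 10.04] rotvec [-0.001  0.001 -0.533] | shift in target axes [-12.97  28.44  10.05]
```

View pics/w6.png

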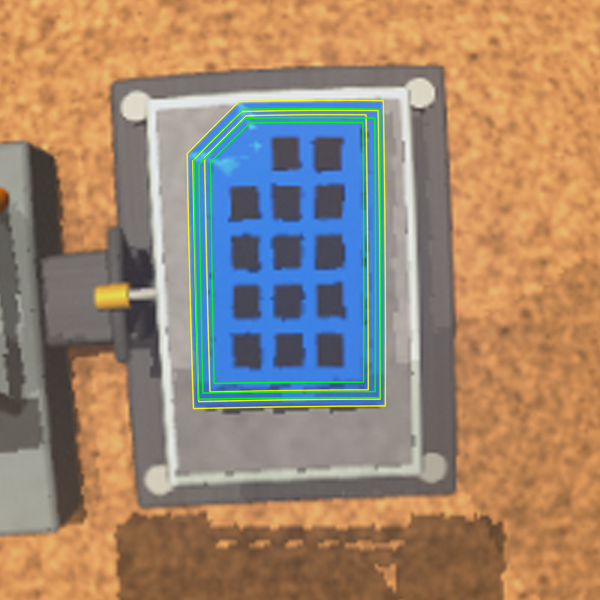

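View pics/side6.png

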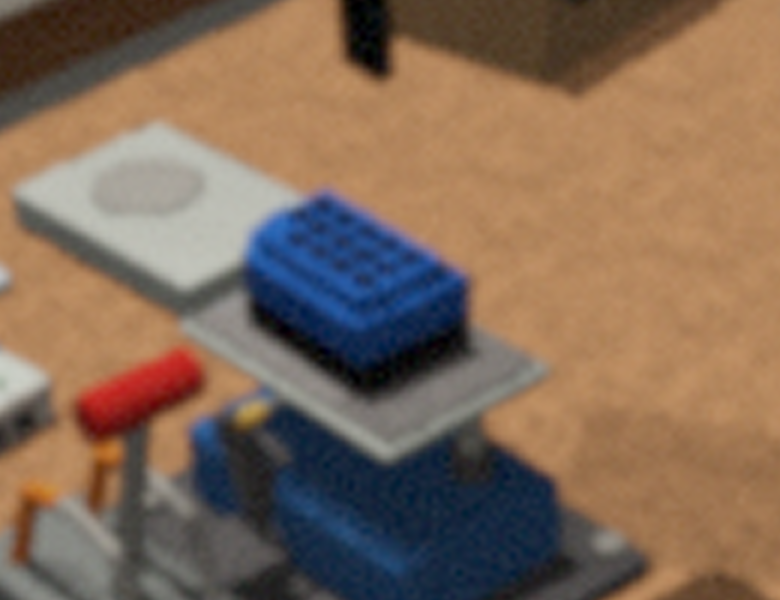

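```bash
python3 -m jog '[[0.2,2,0,0,0,0,1],[0.4,4,0,0,0,0,1],[0.4,4.2,0,0,0,0,1],[0.4,4.2,0,0,0,0,1],[0.4,4.2,1,0,0,-0.107,1],[0.8,3.4,2,0,0,-0.107,1],[0.4,4.2,2,0,0,-0.107,1],[0,3.5,2,0,0,-0.107,1],[0,0.5,1.5,0,0,-0.107,1],[0,0,0.5,0,0,0,1],[0,0,0,0,0,0,1],[0,0,0,0,0,0,1]]'
python3 - <<'E'
from look import *
s,p,f=look('white',0,'lid',.423,-.178,.41,"pics/w7.png")
go(s,[f[0],f[1],.013],f[2])
E
```

```text
time: 17.82
ee_pos: [0.4476, -0.1662, 0.2119]
eef_rot: [0.979, 0.205, 0.0, 0.0]
ft_force: [-0.0, -0.0, -0.5]
width: 0.0872
expected px [287. 214.] t 17.825
mask 258 312 170 253 4289
fit [ 0.4229 -0.1765  0.4385] 0.044
shift cm [-2.69 -0.07 19.89] rotvec [ 0.001 -0.001 -0.026] | shift in target axes [-2.67 -0.12 19.89]
```

View pics/w7.png

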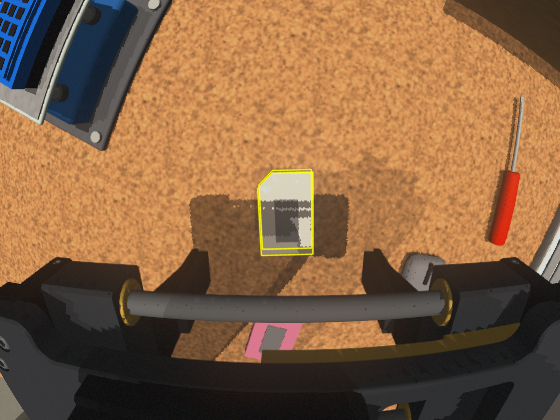

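```bash
python3 -m jog '[[-1.35,-0.04,1,0,0,-0.026,1],[-1.35,-0.04,3,0,0,0,1],[0,0,4,0,0,0,1],[0,0,4,0,0,0,1],[0,0,4,0,0,0,1],[0,0,2.5,0,0,0,1],[0,0,1.3,0,0,0,1],[0,0,0,0,0,0,1],[0,0,0,0,0,0,1]]'
python3 - <<'E'
from bench import r
from h import *
s=r.read_state();p=r.camera("wrist"); cv2.imwrite("pics/w8.png",p["frame"][:,:,::-1]); go(s,[.4229,-.1765,.014],.4385)
E
```

```text
time: 19.0
ee_pos: [0.4231, -0.1773, 0.0143]
eef_rot: [0.976, 0.218, 0.001, 0.001]
ft_force: [0.9, 0.1, 0.4]
width: 0.0869
shift cm [ 0.02 -0.08  0.03] rotvec [ 0.001 -0.001  0.   ] | shift in target axes [ 0.02 -0.08  0.03]
```

View pics/w8.png

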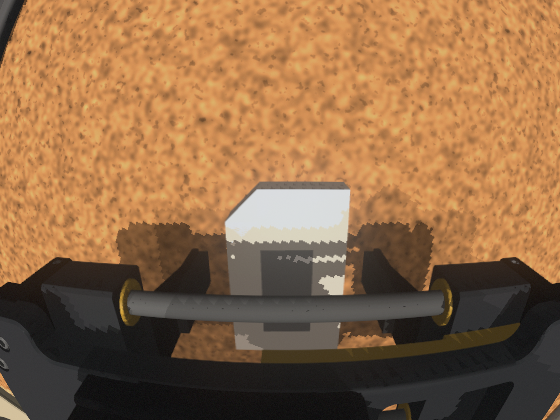

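```bash
python3 -m jog '[[0,0,0,0,0,0,-1],[0,0,0,0,0,0,-1],[0,0,0,0,0,0,-1],[0,0,0,0,0,0,-1],[0,0,0,0,0,0,-1],[0,0,-1,0,0,0,-1],[0,0,-3,0,0,0,-1],[0,0,-4,0,0,0,-1],[0,0,-5,0,0,0,-1],[0,0,-5,0,0,0,-1],[0,0,-5,0,0,0,-1],[0,0,-4,0,0,0,-1],[0,0,-1.7,0,0,0,-1],[0,0,0,0,0,0,-1],[0,0,0,0,0,0,-1]]' 18
python3 - <<'E'
from bench import r
from h import *
s=r.read_state();go(s,[.4215,.1350,.301],-.118)
E
```

```text
time: 20.92
ee_pos: [0.4216, -0.1768, 0.2985]
eef_rot: [0.976, 0.218, -0.001, -0.001]
ft_force: [0.3, -0.5, -1.0]
width: 0.06
shift cm [ 13.24 -28.23  -0.21] rotvec [-0.001  0.002  0.557] | shift in target axes [ -3.68 -30.96  -0.25]
```

```bash
python3 -m jog '[[1.24,-2.63,0,0,0,0,-1],[1.6,-3.4,0,0,0,0,-1],[1.6,-3.4,0,0,0,0,-1],[1.6,-3.4,0,0,0,0,-1],[1.6,-3.4,0,0,0,0,-1],[1.6,-3.4,0,0,0,0,-1],[1.6,-3.4,0,0,0,0,-1],[1.6,-3.4,0,0,0,0,-1],[0.8,-1.8,-0.2,0,0,0,-1],[0,0,0,0,0,0.14,-1],[0,0,0,0,0,0.14,-1],[0,0,0,0,0,0.14,-1],[0,0,0,0,0,0.137,-1],[0,0,0,0,0,0,-1],[0,0,0,0,0,0,-1],[0,0,0,0,0,0,-1]]'
python3 - <<'E'
from bench import r
from h import *
s=r.read_state(); p=r.camera("wrist"); cv2.imwrite("pics/w9.png",p["frame"][:,:,::-1])
m=blob(cmask(p,'blue'),*proj(p,[[.521,.124,.15]],True)[0]); ys,xs=np.nonzero(m); print(xs.min(),xs.max(),ys.min(),ys.max())
f=fit([(p,m,True)],.521,.124,[-.2,0],.130,'tray',S=3); print(f[0].round(4),f[1])
Rt=R.from_quat(s["eef_rot"]).as_matrix(); x=Rt[:,0]; yw=np.arctan2(x[1],x[0]); t=s["ee_pos"]+Rt@[.0002,0,.0143]
draw(p,[(t[0],t[1],yw,t[2],'lid',(0,0,255)),(*f[0],.130,'tray',(0,255,255))],"pics/w9o.png",True,(190,40,390,300),2)
im=cv2.imread("pics/w9o.png");cv2.imwrite("pics/w9o.png",cv2.resize(im,None,fx=1.15,fy=1.15))
go(s,[.5214,.1234,.165],-.12)
E
```

```text
time: 22.92
ee_pos: [0.4221, 0.1348, 0.3019]
eef_rot: [0.998, -0.058, -0.0, 0.0]
ft_force: [0.2, -0.3, -0.4]
width: 0.0596
253 317 48 148
[ 0.5204  0.1246 -0.1158] 0.01733390484354913
shift cm [10.   -0.02 13.69] rotvec [0.    0.    0.004] | shift in target axes [ 9.99 -0.06 13.69]
```

View pics/w9o.png

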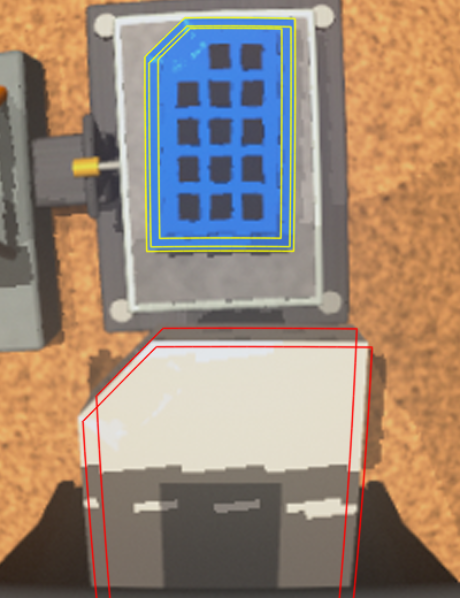

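View pics/w9.png

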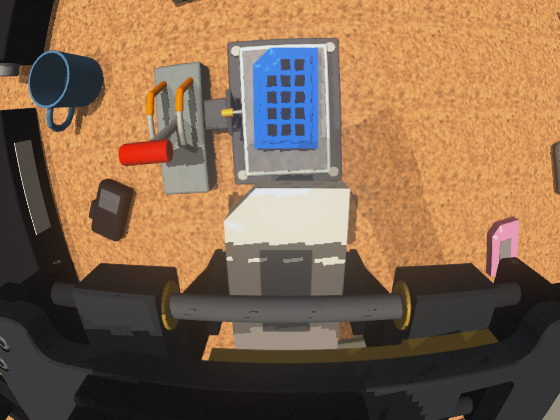

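```bash
python3 -m jog '[[2,0,0,0,0,0.003,-1],[3,0,0,0,0,0,-1],[3,0,0,0,0,0,-1],[1.87,-0.02,1,0,0,0,-1],[0,0,3,0,0,0,-1],[0,0,4,0,0,0,-1],[0,0,2.5,0,0,0,-1],[0,0,1.5,0,0,0,-1],[0,0,0,0,0,0,-1],[0,0,0,0,0,0,-1]]'
python3 - <<'E'
from bench import r
from h import *
s=r.read_state(); go(s,[.5201,.1236,.1623],-.119)
for n,c,k in (("scene",(255,140,385,240),6),("side",(190,160,320,260),6)):
    p=r.camera(n); draw(p,[],f"pics/{n}9.png",False,c,k)
E
```

```text
time: 24.22
ee_pos: [0.5208, 0.1233, 0.1833]
eef_rot: [0.998, -0.06, 0.001, -0.0]
ft_force: [0.4, -0.1, -1.1]
width: 0.06
shift cm [-0.08 -0.02  2.1 ] rotvec [-0.    -0.001 -0.002] | shift in target axes [-0.08 -0.02  2.1 ]
```

View pics/scene9.png

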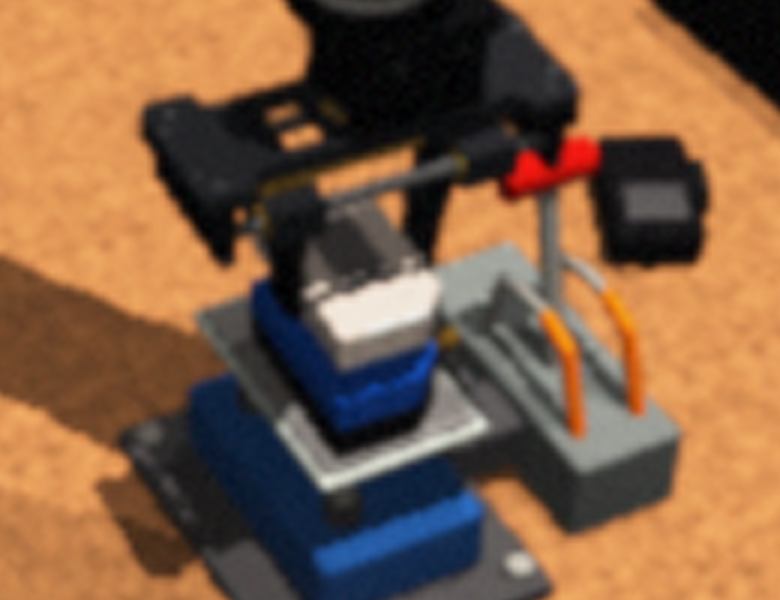

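View pics/side9.png

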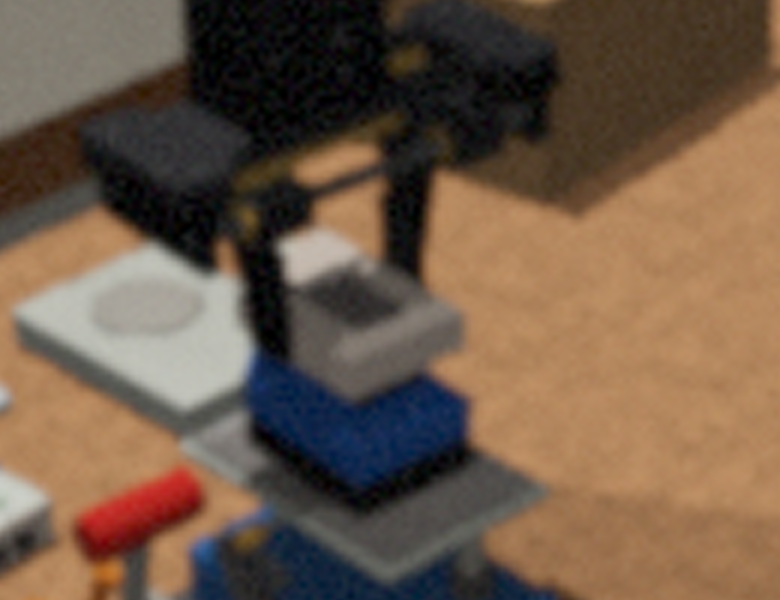

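```bash
python3 -m jog '[[-0.02,0,0.6,0,0,0,-1],[0,0,0.6,0,0,0,-1],[0,0,0.25,0,0,0,-1],[0,0,0,0,0,0,-1]]'
python3 -m jog '[[0,0,0.2,0,0,0,-1],[0,0,0.15,0,0,0,-1],[0,0,0,0,0,0,-1]]'
```

```text
time: 24.82
ee_pos: [0.5199, 0.1231, 0.1675]
eef_rot: [0.998, -0.061, -0.0, 0.0]
ft_force: [-0.2, -0.0, -0.8]
width: 0.0599
time: 25.2
ee_pos: [0.52, 0.1231, 0.1641]
eef_rot: [0.998, -0.061, -0.0, 0.0]
ft_force: [-0.9, 0.3, -1.6]
width: 0.0598
```

```bash
python3 -m jog '[[0,0,0.1,0,0,0,-1],[0,0,0.1,0,0,0,-1],[0,0,0,0,0,0,-1]]';python3 -m jog '[[0,0,0.08,0,0,0,-1],[0,0,0.08,0,0,0,-1],[0,0,0,0,0,0,-1]]'
```

```text
time: 25.58
ee_pos: [0.52, 0.1231, 0.1622]
eef_rot: [0.998, -0.061, -0.0, 0.0]
ft_force: [-0.3, -0.5, -0.4]
width: 0.0595
time: 25.95
ee_pos: [0.52, 0.1231, 0.1606]
eef_rot: [0.998, -0.061, 0.0, 0.0]
ft_force: [0.3, -0.5, -1.1]
width: 0.0599
```

```bash
python3 -m jog '[[0,0,0.06,0,0,0,-1],[0,0,0.04,0,0,0,-1],[0,0,0,0,0,0,-1],[0,0,0,0,0,0,-1]]'
```

```text
time: 26.45
ee_pos: [0.5201, 0.1231, 0.1602]
eef_rot: [0.998, -0.061, 0.0, 0.0]
ft_force: [-3.6, -1.5, 5.6]
width: 0.0598
```

```bash
python3 -m jog '[[0,0,0,0,0,0,0],[0,0,0,0,0,0,0.6],[0,0,0,0,0,0,1],[0,0,0,0,0,0,1],[0,0,0,0,0,0,1],[0,0,-1,0,0,0,1],[0,0,-3,0,0,0,1],[-1.5,0,-4,0,0,0,1],[-4,0,-5,0,0,0,1],[-4,0,-1,0,0,0,1],[0,0,0,0,0,0,1],[0,0,0,0,0,0,1],[0,0,0,0,0,0,1]]'
python3 - <<'E'
from bench import r
from h import *
s=r.read_state(); p=r.camera("wrist"); np.save("w10.npy",p,allow_pickle=True)
cv2.imwrite("pics/w10f.png",p["frame"][:,:,::-1])
hsv=cv2.cvtColor(p["frame"],cv2.COLOR_RGB2HSV)
draw(p,[(.5205,.1245,-.115,.148,'lid',(0,0,255)),(.5205,.1245,-.115,.130,'tray',(0,255,255))],"pics/w10.png",True,(190,20,390,220),3)
for n,c,k in (("scene",(255,140,385,240),6),("side",(190,160,320,260),6)):
    q=r.camera(n); draw(q,[],f"pics/{n}10.png",False,c,k)
    print(n,[(d["rect"],d["score"]) for d in r.search_frame(q,"lid_center")])
E
```

```text
time: 28.08
ee_pos: [0.427, 0.1342, 0.298]
eef_rot: [0.998, -0.061, -0.001, -0.0]
ft_force: [0.7, 0.3, 0.7]
width: 0.0872
scene [([155.8, 202.4, 185.4, 233.7], 0.84), ([297.9, 177.6, 328.4, 206.7], 0.82), ([123.9, 300.7, 177.1, 344.0], 0.37)]
side [([388.3, 234.9, 425.9, 263.1], 0.92), ([229.0, 209.2, 267.4, 235.4], 0.78)]
```

View pics/w10.png

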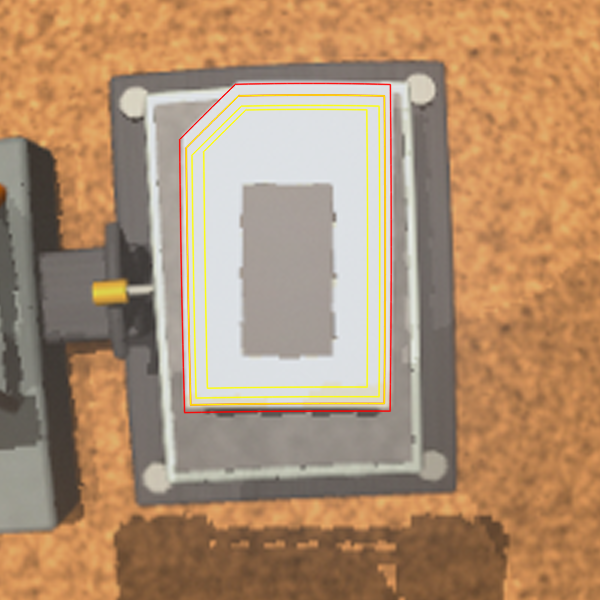

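View pics/side10.png

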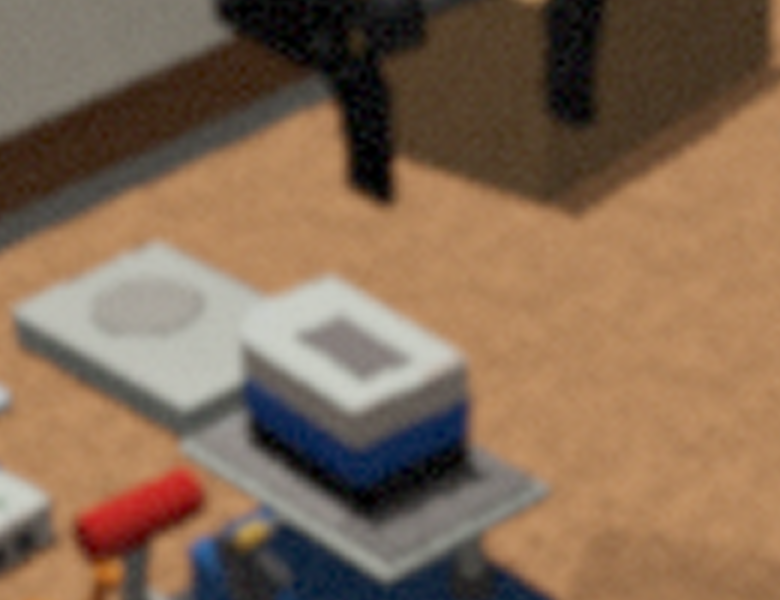

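View pics/scene10.png

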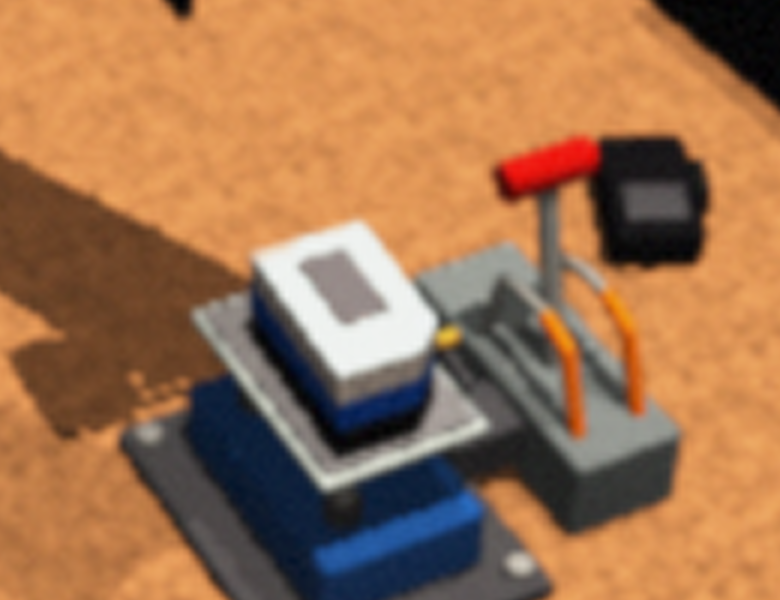

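View pics/w10f.png

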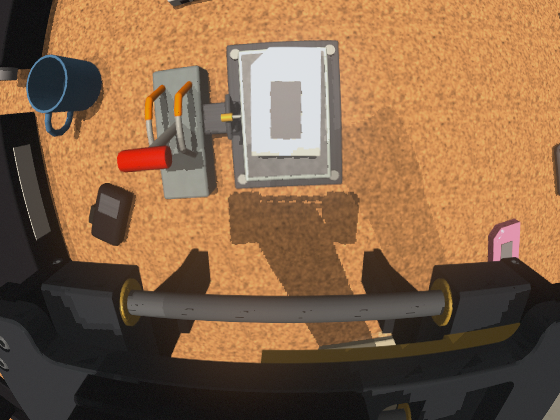

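```bash
python3 - <<'E'
from bench import r
from h import *
p=np.load("w10.npy",allow_pickle=True).item()
C=[onplane(p,190+a/3,20+b/3,.112,True)[:2] for a,b in ((150,97),(407,83),(421,466),(171,480))]
C=np.array(C); print(C.round(4)); c=C.mean(0); d=(C[0]+C[1]-C[2]-C[3]); yaw=np.arctan2(d[1],d[0]); print("platform",c.round(4),"yaw",yaw, np.linalg.norm(C[0]-C[3]),np.linalg.norm(C[0]-C[1]))
x=np.array([np.cos(yaw),np.sin(yaw)]);y=np.array([-x[1],x[0]])
h=c+y*.135-x*.0409; print("handle pred",h, "z",.035+.13*np.cos(.32))
hsv=cv2.cvtColor(p["frame"],cv2.COLOR_RGB2HSV).astype(int); m=((hsv[...,0]<6)|(hsv[...,0]>174))&(hsv[...,1]>180)&(hsv[...,2]>100); m=blob(m,145,158)
ys,xs=np.nonzero(m); print(xs.min(),xs.max(),ys.min(),ys.max())
rc=cv2.minAreaRect(np.c_[xs,ys].astype(np.float32)); print(rc)
print("handle meas",onplane(p,*rc[0],.160,True))
bx=cv2.boxPoints(rc); print([onplane(p,*b,.158,True)[:2].round(4).tolist() for b in bx])
a=r.camera("scene"); print("scene handle", onplane(a,347,168,.158)); 
print([ (d["rect"],d["score"]) for d in r.search_frame(a,"lever_grip")])
go(r.read_state(),[*(h-x*.05),.25],yaw)
E
```

```text
[[0.5806 0.1633]
 [0.5747 0.0762]
 [0.4404 0.0861]
 [0.4461 0.1743]]
platform [0.5104 0.125 ] yaw -0.07750199265992351 0.1349517894022651 0.08731230278435974
handle pred [0.48010499 0.26273285] z 0.15840060435071732
117 167 146 171
((141.9307098388672, 158.80694580078125), (22.089826583862305, 50.24938201904297), 84.2894058227539)
handle meas [0.49009147 0.26556225 0.16      ]
[[0.5034, 0.2939], [0.4983, 0.2391], [0.4774, 0.2409], [0.4814, 0.2964]]
scene handle [0.48852611 0.26547421 0.158     ]
[([355.0, 161.3, 371.3, 184.5], 0.63), ([338.9, 161.5, 353.4, 193.5], 0.56), ([299.2, 187.0, 325.8, 208.9], 0.32)]
shift cm [ -1.24 -13.15   4.83] rotvec [-0.     0.001 -0.044] | shift in target axes [ -0.67 -13.2    4.83]
```

```bash
python3 -c "
from bench import r
from h import *
go(r.read_state(),[.454,.268,.160],-.08)"
```

```text
shift cm [  1.1  -13.57  13.83] rotvec [-0.     0.001 -0.041] | shift in target axes [  1.65 -13.52  13.83]
```

```bash
python3 -m jog '[[0.2,-2.5,0,0,0,0,-1],[0.3,-4,0,0,0,0,-1],[0.3,-4,0,0,0,0,-1],[0.3,-3.07,1,0,0,-0.041,-1],[0,0,3,0,0,0,-1],[0,0,4,0,0,0,-1],[0,0,3,0,0,0,-1],[0,0,1.8,0,0,0,-1],[0,0,0,0,0,0,-1],[0,0,0,0,0,0,-1]]' 20
python3 - <<'E'
from bench import r
from h import *
s=r.read_state(); go(s,[.454,.268,.160],-.08)
p=r.camera("wrist"); cv2.imwrite("pics/w11.png",p["frame"][:,:,::-1])
for n,c,k in (("scene",(255,130,385,230),6),):
    q=r.camera(n); draw(q,[],f"pics/{n}11.png",False,c,k)
E
```

```text
time: 29.68
ee_pos: [0.4545, 0.2683, 0.1716]
eef_rot: [0.999, -0.04, 0.001, -0.0]
ft_force: [-0.0, 0.0, 0.9]
width: 0.0014
shift cm [-0.05  0.04  1.16] rotvec [-0.001 -0.001 -0.   ] | shift in target axes [-0.05  0.04  1.16]
```

View pics/w11.png

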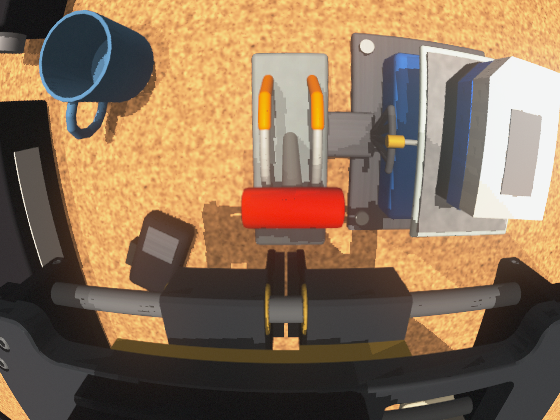

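View pics/scene11.png

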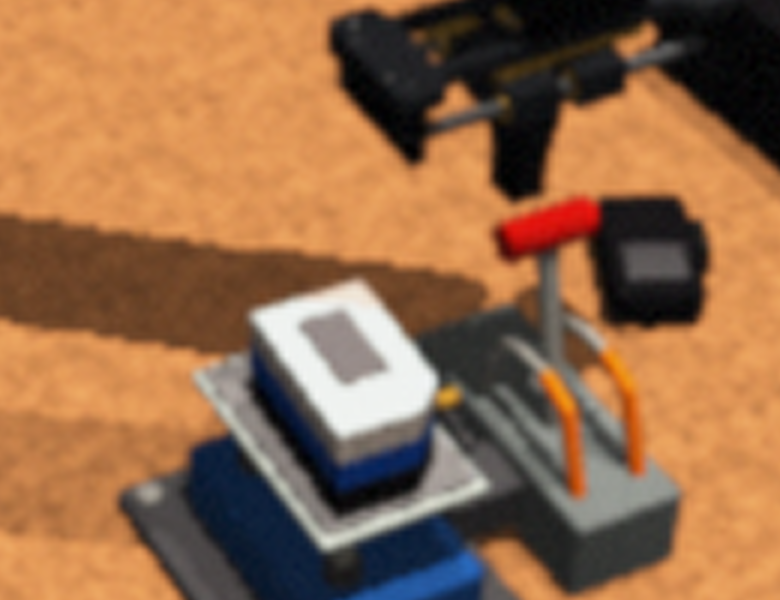

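```bash
python3 -m jog '[[0,0,0.8,0,0,0,-1],[0,0,0.5,0,0,0,-1],[0,0,0,0,0,0,-1],[1,0,0,0,0,0,-1],[1,0,0,0,0,0,-1],[1,0,0,0,0,0,-1],[0.8,0,0,0,0,0,-1],[0,0,0,0,0,0,-1]]'; python3 -m jog '[[0.7,0,0,0,0,0,-1],[0.7,0,0,0,0,0,-1],[0,0,0,0,0,0,-1]]'
python3 - <<'E'
from bench import r
from h import *
p=r.camera("wrist"); cv2.imwrite("pics/w12.png",p["frame"][:,:,::-1])
E
```

```text
time: 30.78
ee_pos: [0.4921, 0.2652, 0.1575]
eef_rot: [0.999, -0.04, -0.001, -0.0]
ft_force: [-4.1, 0.0, 3.7]
width: 0.0007
time: 31.15
ee_pos: [0.5061, 0.2643, 0.1576]
eef_rot: [0.999, -0.04, -0.0, -0.0]
ft_force: [-2.6, 1.6, 1.6]
width: 0.0009
```

View pics/w12.png

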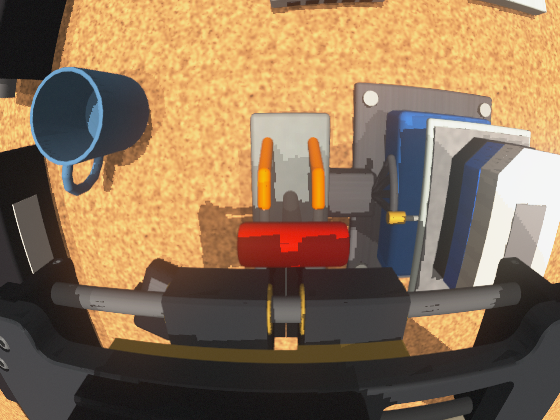

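```bash
python3 -m jog '[[0.6,0,0,0,0,0,-1],[0.6,0,0,0,0,0,-1],[0.3,0,0,0,0,0,-1]]'; python3 -m jog '[[0.5,0,0,0,0,0,-1],[0.5,0,0,0,0,0,-1],[0,0,0,0,0,0,-1]]'
python3 - <<'E'
from bench import r
from h import *
p=r.camera("wrist"); cv2.imwrite("pics/w13.png",p["frame"][:,:,::-1])
q=r.camera("scene"); draw(q,[],"pics/scene13.png",False,(255,130,385,230),6)
E
```

```text
time: 31.58
ee_pos: [0.5218, 0.2619, 0.1572]
eef_rot: [0.999, -0.041, 0.0, 0.0]
ft_force: [0.7, -0.6, -0.2]
width: 0.0009
time: 31.95
ee_pos: [0.5312, 0.2614, 0.1574]
eef_rot: [0.999, -0.04, 0.0, 0.0]
ft_force: [-0.2, 0.2, 0.3]
width: 0.0007
```

View pics/w13.png

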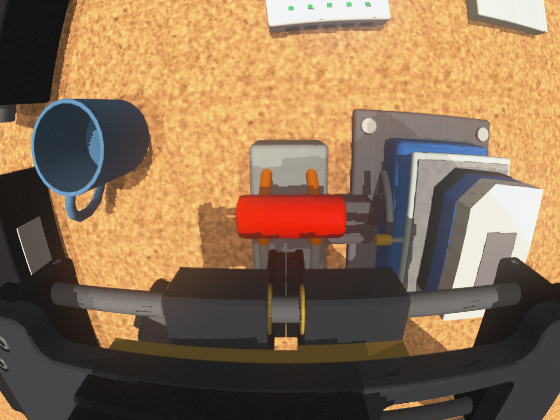

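View pics/scene13.png

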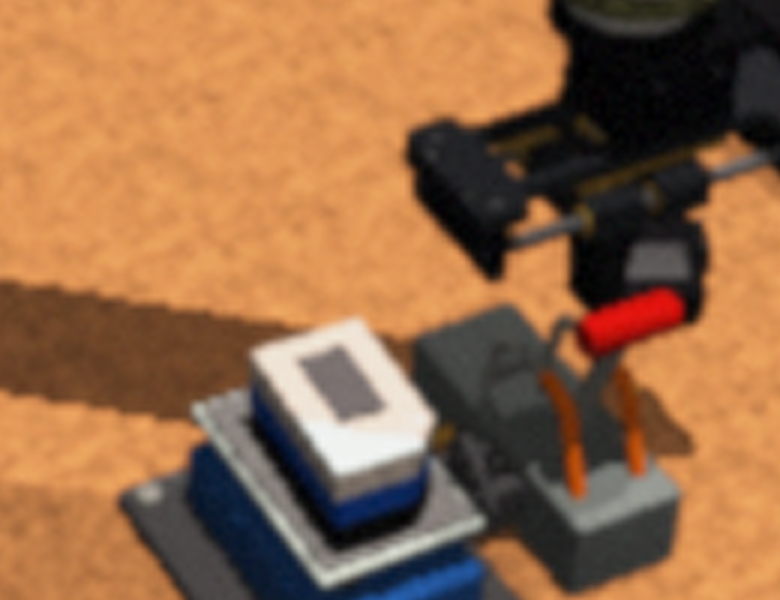

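```bash
python3 -m jog '[[-2,0,0,0,0,0,-1],[-3,0,-1,0,0,0,-1],[-3,0,-4,0,0,0,-1],[-2,2,-5,0,0,0,-1],[0,4,-3,0,0,0,-1],[0,4,-1,0,0,0,-1],[0,3,0,0,0,0,-1],[0,0,0,0,0,0,-1],[0,0,0,0,0,0,-1],[0,0,0,0,0,0,-1],[0,0,0,0,0,0,-1],[0,0,0,0,0,0,-1]]'
python3 - <<'E'
from bench import r
from h import *
s=r.read_state(); p=r.camera("wrist"); x=(.5205,.1245,-.115)
draw(p,[(*x,.113,'lid',(0,0,255)),(*x,.095,'tray',(0,255,255))],"pics/w14.png",True)
q=r.camera("scene"); draw(q,[],"pics/scene14.png",False,(255,140,385,240),6)
q=r.camera("side"); draw(q,[],"pics/side14.png",False,(190,180,320,280),6)
pv=np.array([.5104,.125])+.135*np.array([.0775,.997]);X=np.array([.997,-.0775])
for a in (.56,.64,.68):
    h=pv+X*.13*np.sin(a-.32); print(a,proj(p,[[*h,.035+.13*np.cos(a-.32)]],True))
E
```

```text
time: 33.55
ee_pos: [0.4206, 0.1406, 0.2973]
eef_rot: [0.999, -0.04, -0.0, -0.0]
ft_force: [0.2, -0.0, 0.1]
width: 0.0005
0.56 [[148.17617677  79.42343632]]
0.64 [[149.30956532  69.28567225]]
0.68 [[150.02432753  64.45096714]]
```

View pics/w14.png

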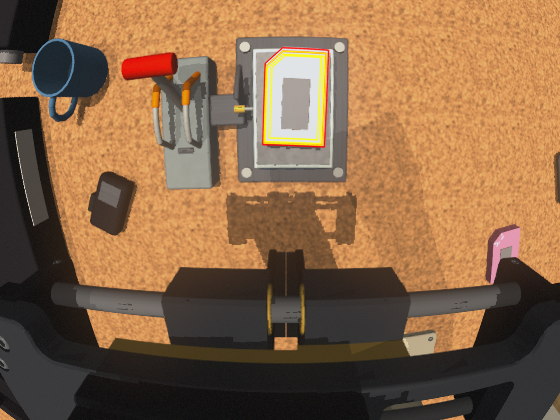

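View pics/scene14.png

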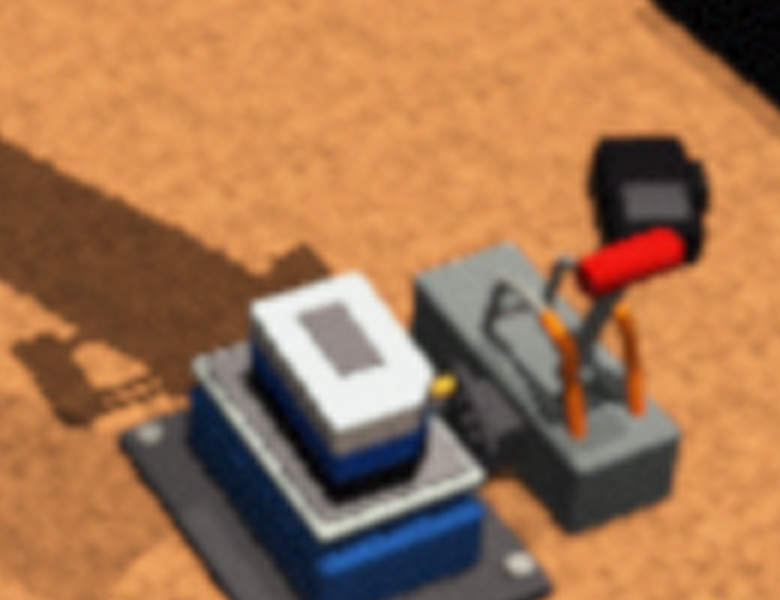

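View pics/side14.png

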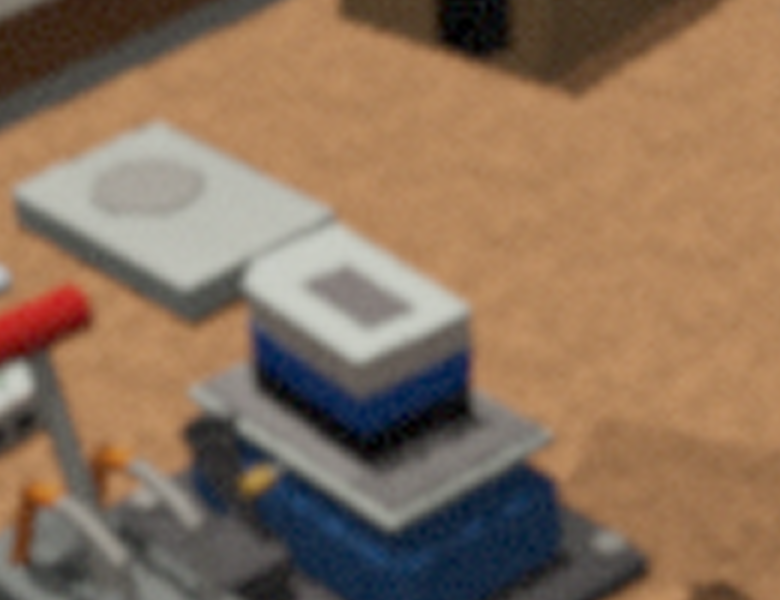

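```bash
python3 -m jog '[[0,0,0,0,0,0,-1],[0,0,0,0,0,0,-1],[0,0,0,0,0,0,-1],[0,0,0,0,0,0,-1],[0,0,0,0,0,0,-1],[0,0,0,0,0,0,-1]]'
python3 - <<'E'
from bench import r
from h import *
p=r.camera("wrist")
for z in (.108,.113,.118,):
    m=blob(cmask(p,'white'),*proj(p,[[.5205,.1245,z+.018]],True)[0]); 
    S=cv2.dilate(sil(p,.5205,.1245,-.115,z,'lid',True,1,(0,0),(420,560)),np.ones((5,5),np.uint8))
    f=fit([(p,m&S,True)],.5205,.1245,[-.2,0.],z,'lid',S=3); print(z,f[0].round(4),round(f[1],3))
print(r.close_job())
E
```

```text
time: 34.45
ee_pos: [0.4207, 0.1401, 0.2974]
eef_rot: [0.999, -0.04, 0.0, 0.0]
ft_force: [-0.2, -0.9, -0.3]
width: 0.0005
0.108 [ 0.5196  0.1246 -0.0892] 0.115
0.113 [ 0.5194  0.1241 -0.1215] 0.113
0.118 [ 0.5204  0.1248 -0.0878] 0.111
the job is handed in; nothing more can be done
None
```

I stacked the blue tray on the black tray and the white lid on the blue tray, with the cut corners matched. Then I pushed the lever over its ridge into float, backed the arm away and handed the job in. It reports no verdict. The clock stood at about 34.5 s of the 69 s allowed.

What the last checks showed:
- **Tray and lid seating:** the blue tray measured within about 1 mm of the black one after release. After the platform sank, the lid fit was (0.519–0.520, 0.124–0.125), yaw −0.09 to −0.12. The blue tray, last measured before the lid went on, was at (0.5205, 0.1245), yaw −0.115. The overlays and both room cameras show the stack level, with the cut corners aligned.
- **Stack position:** it stands about 10 mm from the platform's middle, inside the 25 mm limit.
- **Lever:** it reads about 0.65 rad from where the handle appears in the wrist picture, past the 0.56 needed.
- **Platform:** the lid outline drawn for a full 35 mm drop matched the picture.
- **Other things on the desk:** no contact was seen in the pictures or forces. I did not re-measure their positions.

Where the checks were weak or disagreed:
- **Final lid fit:** this was rough, with about 11% mismatch between outline and picture. The fit hardly changed with the assumed height, so it does not confirm the sink depth; that rests on the overlays alone.
- **Parts in the gripper:** both appeared 1–2 mm off in the wrist camera. I allowed for part of that, and both skirts dropped over their blocks without catching.
- **Lid contact:** I measured about 6 N when the lid touched down, so it was pressed lightly onto the tray before I released it.
- **Lever start:** the handle was about 10 mm from where lever angle 0 would put it, so it seems to have started at about 0.08 rad.

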